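Lock the lid-papering wheel with its index rod

ROBOT

A 6-joint arm with a two-finger parallel gripper is mounted at the origin on the work surface. World frame = base frame: x ahead of the robot, y to its left, z up, the work surface at z = 0. Lengths are in m, angles in rad, forces in N, time in s.
With the tool pointing down it reaches from about 0.25 to 0.775 m from the base axis. Payload 4 kg.
Tool frame: the origin (TCP) lies midway between the tips of the shut fingers; the grasp point (between the pads) lies 19 mm behind it; z points along the fingers, y is the line along which they close (so a half turn about z gives the same grasp; the last joint's range is limited). The gripper opens to 94 mm and grips with 3 to 60 N. Pads are 16 mm wide; open, the fingers measure 119 mm over their backs; the gripper's body (75 mm by 177 mm) begins 78 mm behind the grasp point.
Start: joints at [1.207, 0.087, 1.371, -0, 1.684, -0.103], TCP at [0.142, 0.531, 0.206] pointing down, gripper open.
Joint ranges: [-3.1, 3.1], [-0.76, 2.03], [0.27, 2.55], [-1.08, 4.22], [0.17, 2.65], [-2.57, 2.57]. Speed limits (rad/s): [2.79, 2.79, 3.14, 3.14, 3.14, 3.14].

INTERFACE

Orientations are given as [roll, pitch, yaw] about the fixed x, y, z axes, in that order (R = Rz(yaw) Ry(pitch) Rx(roll)).
In Python, from bench import sensors, eyes, job gives the robot as it stands.
- The arm moves only by the tool arm_command, never from a script. Its argument "series" is a list of rows, each a list of 7 numbers: the opening, from 0 (shut) to 1 (fully open), then the shift along the tool's x, y, z in cm, then the turn, a rotation vector about the tool's x, y, z in rad. In form: [[fingers, dx, dy, dz, wx, wy, wz], ...]. A call has 1 to 20 rows; each row shifts and turns the commanded pose from where the row before left it, along the tool's axes as they then stand; what a row does not reach is not made up. A row lasts 1/10 s, in which the tool goes at most 50 mm and 8.59 degrees, less where a joint would pass 70% of its speed; a pose out of reach is approached as far as the arm can. A call with a gripper value outside its range is refused whole. The fingers move at their own pace and stop on an object; the grip force is fixed at half the most. Time passes only in rows, so rows that do not move let the fingers close. It gives the time, the measured TCP pose, the force and the opening at its end, in the units of the state.
- sensors.get_obs(): the state, without advancing time (a new reading comes with each control period).
- eyes.snapshot(name): name is "side" or "top" or "wrist"; returns the picture (384x512x3 uint8, blue, green, red); there is no depth.
- eyes.get_calibration(name): a dict with "mtx" (3x3 intrinsics, pixels), "k1" (the pictures are not rectified: a ray, as slopes to the right and down, at radius r is drawn at 1 + k1 r^2 times it, then the intrinsics apply), "R" (3x3) and "t" (3): a world point X has camera coordinates R X + t. Camera axes: x right, y down, z forward; pixel columns grow to the right and rows downward; lengths in m; the calibration is good to about 2 mm. A picture is of the moment at which its call begins: read the wrist's pose just before it. get_calibration takes no time and is no camera call; for the wrist camera it gives the pose at the moment of the call.
- job.close_job(): hands the job in, once; it reports no verdict.
The state is a dict: "time": time; "joint_positions": joint angles; "qvel": joint speeds; "joint_torque": joint torques, N m; "tool_pos": TCP position; "ee_rot": TCP orientation; "wrist_force": force on the tool from outside, world axes, zero at the start; "wrist_torque": the same for the moment, N m; "width": finger opening in m.
Only numpy, scipy, OpenCV 4.12 (cv2) and the standard library are available. Lean on these libraries where they do the work, as an engineer would, in place of code of your own. Each camera call takes 0.05 s, during which the arm holds its last target. There are 200 camera calls.

TASK

Turn the work wheel by its upright handle until the notch in its rim faces the steel rod lying in the channel, then push the rod along its channel, through the clamp and fully home against the bottom of the notch, so that the spring plunger at the side of the clamp drops into the rod's groove and holds it. Let go of everything and leave the other things on the table where they are.

Things in the scene. Friction and masses are not known exactly. Their poses are not given: they have to be found in the camera images.
- stand: Fixed stand: plywood base board 420 x 110 x 15 mm (x = -180 to 240 mm) with, in one line, an aluminium channel, a clamp and a turning wheel. Origin on the table under the plunger; its +x is the way the rod slides (towards the wheel), z up, +y the plunger's side; every 'x =' here is along this axis. Rod axis 45 mm above the table, wheel axis at x = 130 mm.
- channel_end (a point): Middle of the channel's open rear end, on its floor, x = -175 mm. The channel runs from there to the clamp at x = -32 mm; floor 35 mm above the table, sides only 6 mm higher (tops 41 mm above the table), 42 mm wide over all, open above, so the rod's rear end can be pushed all the way over it.
- clamp (a point): Point on the rod's axis at the middle of the clamp's rear mouth, x = -32 mm, 45 mm above the table. The clamp reaches to x = 28 mm, 22 mm wide inside, with a strap over each end (tops 62.5 mm above the table) and open above between them.
- seat (a point): Fixed point on the stand at x = 59 mm, 45 mm above the table: where the rod's tip is when fully home (the bottom of the notch, when the notch faces the rod). The rod's rear end is then at x = -101 mm on the stand, over the channel.
- gate (a point): Fixed point on the stand at x = 45 mm, 45 mm above the table: where the point notch must come.
- wheel (a joint): Turn of the grey wheel, 190 mm across, top 54 mm above the table, with a blue round papered lid (116 mm across, top 72 mm above the table) fixed on it. 0 (equally 2 pi) = notch faces the rod; grows counter-clockwise seen from above; starts 0.6 rad or more from there, turns freely both ways, stays where it is left (about 0.08 N m friction).
- wheel_axis (a point): Point on the wheel's turning axis at its top face, 54 mm above the table.
- notch (a point): Middle of the notch in the wheel's rim: 24 mm wide, 24 mm deep, open above and outwards, 85 mm from the wheel's axis. A short brass strip on the wheel top lies between the lid and the notch. The rod's tapered nose centres the wheel if the notch is within about 6 mm of gate; further off the rim blocks the rod.
- handle (a point): Centre of the top end of the upright round wooden handle on the wheel, 18 mm diameter, 50 mm tall (from 54 to 104 mm above the table), 76 mm from the wheel's axis, exactly opposite the notch.
- rod: Loose steel rod, 160 mm long, 20 mm diameter, 0.3 kg nominal, lying in the channel along the stand's +x axis, its tapered nose short of the clamp, its rear end over the open rear end of the channel. Origin mid-length on its axis, +x towards the nose. A ring groove (13 mm diameter at the bottom, 12 mm wide at the surface) 59 mm behind the tip.
- rod_tip (a point): Tip of the rod's tapered nose (12 mm long, 8 mm flat end), on the axis, 80 mm ahead of rod.
- rod_tail (a point): Centre of the rod's flat rear end, the face to push on, 80 mm behind rod.
- plunger (a joint): Spring plunger in the clamp's side at x = 0 on the stand: 0 = fully in (before the rod comes, and again when it has dropped into the groove), about 0.0023 m while it rides on the rod. It presses sideways with 5 to 8 N: the rod needs a push of about 10 N as its nose lifts the plunger, 3 to 6 N while it rides, and then stops hard at the bottom of the notch.
- bowl: White bowl, 110 mm across, 50 mm high, a bystander; origin at the centre of its underside.
- pencil_case: Grey pencil case 60 x 190 x 32 mm, long along its y, a bystander; origin at the centre of its underside.
- brush: Paste brush 190 mm long lying on the table along its x, a bystander; origin under its middle.
Things that resemble listed ones, but are neither listed nor needed, are in the scene too. Several things have the shape of the rod; the one meant has the colours described above.

How it is judged:
By the outcome, as a careful person would: the job done as asked, in the order asked, and still so for the second after the job is handed in, with the robot touching nothing.
It also fails if it takes over 72 s, if anything falls off the work surface, if the arm or the gripper's body presses on something with over 40 N, if the wrist force passes 120 N, or if a joint passes its speed limit or range.

## Working session

There is one attempt and no reset: what is moved stays moved. The work goes in short steps, Python scripts to look and compute and a tool call to move; the robot and the scene stay as the last step left them, time stands still between calls to the robot, and variables do not carry over. Pictures are saved under pics/ and viewed, on a budget of 10 in all, crops included, one or two more only if the job needs it, and the job is handed in when it is done.

Besides the shell and the picture viewer there is one more tool, called after "Emit:" by a JSON object that holds its "fn" and its "kwargs". arm_command: Moves the arm, as the interface text tells. Its arguments: {"type":"object","properties":{"series":{"type":"array","items":{"type":"array","items":{"type":"number"}}}},"required":["series"]}

```bash
mkdir -p pics
python3 - <<'E'
from bench import sensors, eyes
import cv2
o=sensors.get_obs(); print(o)
for n in("top","side"):
    im=eyes.snapshot(n); cv2.imwrite(f"pics/{n}0.png",im)
    c=eyes.get_calibration(n); print(n,c)
E
```

```text
{'time': 0.0, 'joint_positions': array([ 1.20687783e+00,  8.79472556e-02,  1.37226099e+00, -1.61677493e-06,
        1.68357685e+00, -1.03089374e-01]), 'qvel': array([ 0.00065244, -0.00026894,  0.00171861,  0.00227271,  0.00149291,
        0.00028085]), 'joint_torque': array([-1.88208302e-03, -3.40180850e+01, -3.02424967e+01,  7.16042938e-02,
        3.28712433e-02, -1.60838340e-04]), 'tool_pos': array([0.14163824, 0.53088246, 0.20430499]), 'ee_rot': array([-3.13941168e+00, -2.24019618e-04,  2.88076311e+00]), 'wrist_force': array([-0.25611942,  0.58329394, -0.38013077]), 'wrist_torque': array([-0.01838821, -0.0126589 , -0.00316711]), 'width': 0.09428915560813088}
top {'mtx': array([[452.32563688,   0.        , 248.94518257],
       [  0.        , 452.32563688, 186.21991475],
       [  0.        ,   0.        ,   1.        ]]), 'k1': -0.15765663329628388, 'R': array([[ 0.01768702, -0.99981492, -0.0075689 ],
       [-0.98964117, -0.01642736, -0.14262011],
       [ 0.14246938,  0.01001302, -0.98974856]]), 't': array([0.10877153, 0.49792001, 1.12385301])}
side {'mtx': array([[382.88758336,   0.        , 253.79828865],
       [  0.        , 382.88758336, 192.48979136],
       [  0.        ,   0.        ,   1.        ]]), 'k1': 0.007726199914687731, 'R': array([[ 0.93758052, -0.34748713, -0.0139807 ],
       [-0.23169192, -0.59415458, -0.77025917],
       [ 0.25934845,  0.72541921, -0.63757772]]), 't': array([-0.40655748,  0.26142295,  1.05988873])}
```

View pics/top0.png

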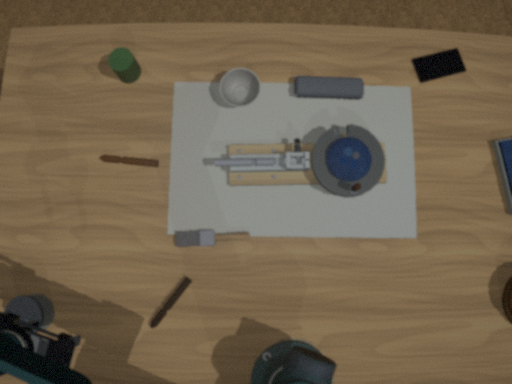

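View pics/side0.png

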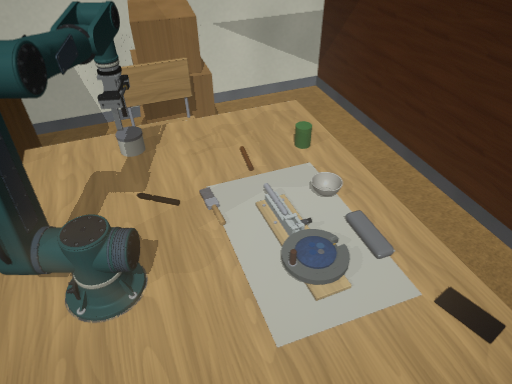

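The top view shows the rod's rear at (205,161), the wheel at (348,160), its dark handle at (357,187) and the notch near (338,130). Stand +x runs image-right, about world -y. The side view agrees. I'll enlarge the top view to measure.

```bash
cat > h.py <<'E'
import numpy as np, cv2
from bench import sensors, eyes
def p2w(cal,uv,z):
    m=cal["mtx"];d=np.array([(uv[0]-m[0,2])/m[0,0],(uv[1]-m[1,2])/m[1,1]]);s=d.copy()
    for _ in range(20): s=d/(1+cal["k1"]*(s@s))
    R,t=cal["R"],cal["t"];C=-R.T@t;r=R.T@np.array([s[0],s[1],1]);return C+r*(z-C[2])/r[2]
def w2p(cal,X):
    c=cal["R"]@np.asarray(X)+cal["t"];s=c[:2]/c[2];s=s*(1+cal["k1"]*(s@s));m=cal["mtx"]
    return np.array([m[0,0]*s[0]+m[0,2],m[1,1]*s[1]+m[1,2]])
E
python3 - <<'E'
import cv2
im=cv2.imread("pics/top0.png")[115:215,195:395]
im=cv2.convertScaleAbs(im,alpha=1.6)
cv2.imwrite("pics/top0c.png",cv2.resize(im,None,fx=4,fy=4,interpolation=cv2.INTER_CUBIC))
E
```

```text
(no output)
```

View pics/top0c.png

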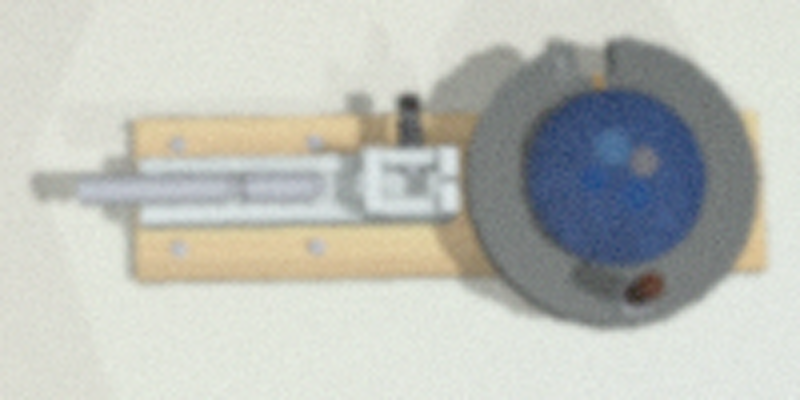

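Run:
```python
from h import *
c=eyes.get_calibration("top")
P=lambda x,y,z:p2w(c,((x+.5)/4-.5+195,(y+.5)/4-.5+115),z)
for n,x,y,z in [("BL",135,120,.015),("BL2",135,281,.015),("BR",767,111,.015),("BR2",767,270,.015),("tail",79,190,.05),("tip",325,185,.05),("chanend",137,190,.041),("wheel",613,182,.054),("lid",615,177,.072),("brass",597,80,.054),("notch",590,52,.054),("handleTop",652,285,.104),("clampmouth",363,182,.062),("clampend",458,182,.062),("plunger",408,115,.045)]:
    print(n,P(x,y,z).round(4))
A=(P(135,120,.015)+P(135,281,.015))/2;B=(P(767,111,.015)+P(767,270,.015))/2
print(A,B,np.linalg.norm(B-A),np.degrees(np.arctan2(*(B-A)[1::-1])))
d=(B-A)/np.linalg.norm(B-A); print("origin",A+d*.18,"axis",A+d*.31)
```

```text
BL [0.6095 0.174  0.015 ]
BL2 [0.5017 0.1713 0.015 ]
BR [ 0.6242 -0.2497  0.015 ]
BR2 [ 0.516  -0.2463  0.015 ]
tail [0.5548 0.2067 0.05  ]
tip [0.5606 0.0495 0.05  ]
chanend [0.5571 0.17   0.041 ]
wheel [ 0.5652 -0.1352  0.054 ]
lid [ 0.5647 -0.1327  0.072 ]
brass [ 0.6323 -0.126   0.054 ]
notch [ 0.6509 -0.1218  0.054 ]
handleTop [ 0.4914 -0.1476  0.104 ]
clampmouth [0.5605 0.0261 0.062 ]
clampend [ 0.5616 -0.0342  0.062 ]
plunger [ 0.6087 -0.0041  0.045 ]
[0.55561339 0.17268351 0.015     ] [ 0.5700975  -0.24797084  0.015     ] 0.4209036395718386 -88.02795075777088
origin [ 0.56180754 -0.00720988  0.015     ] axis [ 0.56628109 -0.13713289  0.015     ]
```

Everything fits: the base measures 421 mm, the handle radius 75 mm, and the stand heads -88°. I'll go above the handle with the fingers closing tangentially (yaw about 0.16).

Emit:
{"fn": "arm_command", "kwargs": {"series": [[1,-3,-3.3,0,0,0,0],[1,-3,-3.3,0,0,0,0],[1,-3,-3.3,0,0,0,0],[1,-3,-3.3,0,0,0,0],[1,-3,-3.3,0,0,0,0],[1,-3,-3.3,0,0,0,0],[1,-3,-3.3,0,0,0,0],[1,-3,-3.3,0,0,0,0],[1,-3,-3.3,0,0,0,0],[1,-3,-3.3,0,0,0,0],[1,-3,-3.3,0,0,0,0],[1,-3,-3.3,0,0,0,0],[1,-3,-3.3,0,0,0,0],[1,-3,-3.3,0,0,0,0],[1,-3,-3.3,0,0,0,0],[1,-3,-3.3,0,0,0,0],[1,-3,-3.3,0,0,0,0],[1,0,0,0,0,0,0]]}}

```text
time: 1.9
tool_pos: [0.4907, -0.1462, 0.2034]
ee_rot: [-3.141, -0.002, 2.875]
wrist_force: [0.2, 1.4, 0.1]
width: 0.0943
```

Emit:
{"fn": "arm_command", "kwargs": {"series": [[1,0,0,0,0,0,0.14],[1,0,0,0,0,0,0.14],[1,0,0,0,0,0,0.14],[1,0,0,0,0,0,0.14],[1,0,0,0,0,0,0.14],[1,0,0,0,0,0,0.14],[1,0,0,0,0,0,0.14],[1,0,0,0,0,0,0.14],[1,0,0,0,0,0,0.14],[1,0,0,0,0,0,0.14],[1,0,0,0,0,0,0.14],[1,0,0,0,0,0,0.14],[1,0,0,0,0,0,0.14],[1,0,0,0,0,0,0.14],[1,0,0,0,0,0,0.14],[1,0,0,0,0,0,0.14],[1,0,0,0,0,0,0.14],[1,0,0,0,0,0,0.14],[1,0,0,0,0,0,0.14],[1,0,0,0,0,0,0.05]]}}

```text
time: 3.9
tool_pos: [0.4894, -0.141, 0.2051]
ee_rot: [-3.141, 0.001, 0.168]
wrist_force: [0.9, 0.2, -0.1]
width: 0.0936
```

Run:
```python
from h import *
c=eyes.get_calibration("wrist"); im=eyes.snapshot("wrist"); cv2.imwrite("pics/w1.png",im)
print(w2p(c,(.4914,-.1476,.104)),w2p(c,(.565,-.135,.072)),sensors.get_obs()["tool_pos"])
```

```text
[255.51990425 190.13649038] [255.15431186 119.59947877] [ 0.48936284 -0.14105737  0.2051198 ]
```

View pics/w1.png

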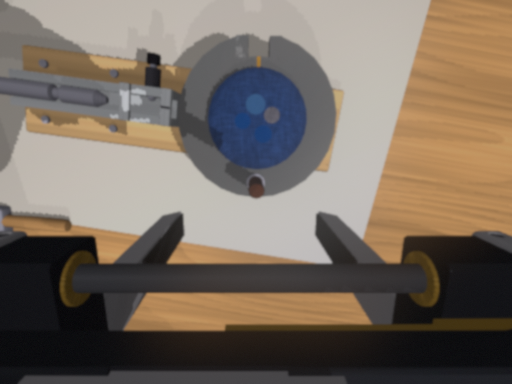

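The wrist view shows the handle top at (257,188), against a prediction of (255.5,190). The lid centre is at (258,117), the brass strip at (258,61) and the notch at (258,45).

Run:
```python
from h import *
c=eyes.get_calibration("wrist")
for n,u,v,z in [("handle",257,188,.104),("lid",257.5,118,.072),("wheel",258,115,.054),("brass",258,61,.054),("notch",258.5,45,.054),("tip",106,100,.048)]: print(n,p2w(c,(u,v),z).round(4))
```

```text
handle [ 0.494  -0.1488  0.104 ]
lid [ 0.5672 -0.1374  0.072 ]
wheel [ 0.5715 -0.1377  0.054 ]
brass [ 0.63   -0.1274  0.054 ]
notch [ 0.6466 -0.125   0.054 ]
tip [0.5584 0.0454 0.048 ]
```

Emit:
{"fn": "arm_command", "kwargs": {"series": [[1,0.2,0.7,0,0,0,0],[1,0,0,3,0,0,0],[1,0,0,3,0,0,0],[1,0,0,3,0,0,0],[1,0,0,2.5,0,0,0],[1,0,0,2,0,0,0],[1,0,0,0,0,0,0],[0.1,0,0,0,0,0,0],[0.1,0,0,0,0,0,0],[0.1,0,0,0,0,0,0],[0.1,0,0,0,0,0,0],[0.1,0,0,0,0,0,0],[0.1,0,0,0,0,0,0],[0.1,0,0,0,0,0,0]]}}

```text
time: 5.35
tool_pos: [0.4931, -0.1487, 0.0706]
ee_rot: [3.142, -0.0, 0.171]
wrist_force: [-0.2, -0.1, -0.1]
width: 0.0412
```

Emit:
{"fn": "arm_command", "kwargs": {"series": [[0.1,0,0,0,0,0,0],[0.1,0,0,0,0,0,0],[0.1,0,0,0,0,0,0],[0.1,0,0,0,0,0,0],[0.1,0,0,0,0,0,0]]}}

```text
time: 5.85
tool_pos: [0.493, -0.1485, 0.0704]
ee_rot: [-3.141, 0.0, 0.171]
wrist_force: [-0.5, 0.5, 0.3]
width: 0.017
```

Emit:
{"fn": "arm_command", "kwargs": {"series": [[0.1,0.024,0.607,0,0,0,-0.08],[0.1,0.024,0.607,0,0,0,-0.08],[0.1,0.024,0.607,0,0,0,-0.08],[0.1,0.024,0.607,0,0,0,-0.08],[0.1,0,0,0,0,0,0],[0.1,0,0,0,0,0,0]]}}

```text
time: 6.45
tool_pos: [0.5007, -0.1717, 0.0703]
ee_rot: [-3.141, 0.001, 0.489]
wrist_force: [-0.9, -0.4, 0.2]
width: 0.0175
```

Emit:
{"fn": "arm_command", "kwargs": {"series": [[0.1,0.024,0.607,0,0,0,-0.08],[0.1,0.024,0.607,0,0,0,-0.08],[0.1,0.024,0.607,0,0,0,-0.08],[0.1,0.024,0.607,0,0,0,-0.08],[0.1,0.024,0.607,0,0,0,-0.08],[0.1,0.024,0.607,0,0,0,-0.08],[0.1,0.024,0.607,0,0,0,-0.08],[0.1,0.024,0.607,0,0,0,-0.08],[0.1,0.024,0.607,0,0,0,-0.08],[0.1,0.024,0.607,0,0,0,-0.08],[0.1,0.024,0.607,0,0,0,-0.08],[0.1,0.024,0.607,0,0,0,-0.08],[0.1,0.024,0.607,0,0,0,-0.08],[0.1,0.024,0.607,0,0,0,-0.08],[0.1,0,0,0,0,0,0],[0.1,0,0,0,0,0,0]]}}

```text
time: 8.05
tool_pos: [0.5705, -0.2113, 0.0703]
ee_rot: [-3.141, -0.0, 1.609]
wrist_force: [-1.5, 1.1, 0.9]
width: 0.0177
```

Run:
```python
from h import *
im=eyes.snapshot("top")[115:215,195:395]; cv2.imwrite("pics/top1.png",cv2.resize(cv2.convertScaleAbs(im,alpha=1.6),None,fx=4,fy=4,interpolation=cv2.INTER_CUBIC))
```

```text
(no output)
```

View pics/top1.png

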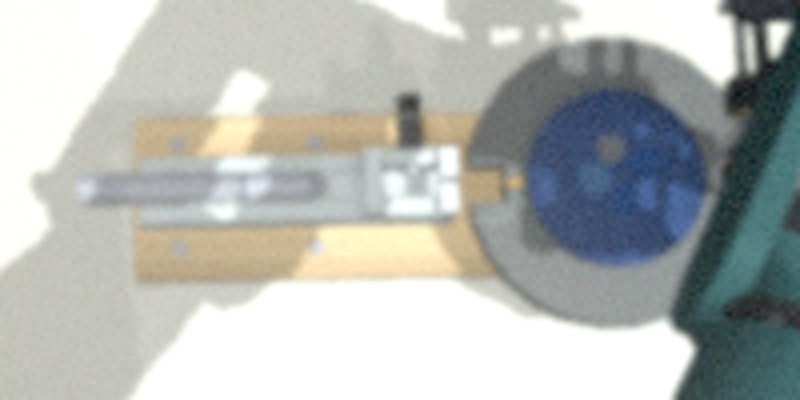

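The notch now opens at (487,184) with the brass strip at (515,183). The rod line extrapolates to about (487,182), so the notch is 1–2 mm off and inside the 6 mm tolerance. I'll release, rise, then travel behind the rod tail.

Run:
```python
from h import *
c=eyes.get_calibration("top")
P=lambda x,y,z:p2w(c,((x+.5)/4-.5+195,(y+.5)/4-.5+115),z)
print(P(487,184,.054),P(515,183,.054),P(79,190,.05),P(325,186,.05),P(613,182,.054))
```

```text
[ 0.56226257 -0.05382857  0.054     ] [ 0.5632568  -0.07182728  0.054     ] [0.55477614 0.20667513 0.05      ] [0.5599016  0.04949078 0.05      ] [ 0.56516118 -0.135172    0.054     ]
```

Emit:
{"fn": "arm_command", "kwargs": {"series": [[0.6,0,0,0,0,0,0],[0.6,0,0,0,0,0,0],[0.6,0,0,0,0,0,0],[0.6,0,0,0,0,0,0],[0.6,0,0,0,0,0,0],[0.6,0,0,-2,0,0,0],[0.6,0,0,-3,0,0,0],[0.6,0,0,-3,0,0,0],[0.6,0,0,-3,0,0,0],[0.6,0,0,0,0,0,0]]}}

```text
time: 9.1
tool_pos: [0.5735, -0.2129, 0.1865]
ee_rot: [3.132, 0.005, 1.611]
wrist_force: [1.3, -0.0, 0.3]
width: 0.0566
```

Emit:
{"fn": "arm_command", "kwargs": {"series": [[0,3,0,0,0,0,0],[0,4.5,0,0,0,0,0],[0,4.5,0,0,0,0,0],[0,4.5,0,0,0,0,0],[0,4.5,0,0,0,0,0],[0,4.5,0,0,0,0,0],[0,4.5,0,0,0,0,0],[0,4.5,0,0,0,0,0],[0,4.5,0,0,0,0,0],[0,4.5,0,0,0,0,0],[0,2.8,-0.15,0,0,0,0],[0,0,0,0,0,0,0],[0,0,0,0,0,0,0]]}}

```text
time: 10.4
tool_pos: [0.5503, 0.2509, 0.179]
ee_rot: [-3.14, 0.001, 1.612]
wrist_force: [0.2, 1.1, 0.2]
width: 0.0005
```

Run:
```python
from h import *
c=eyes.get_calibration("wrist"); im=eyes.snapshot("wrist"); cv2.imwrite("pics/w2.png",im)
print(w2p(c,(.5548,.2067,.05)),w2p(c,(.56226,-.0538,.054)),sensors.get_obs()["tool_pos"])
```

```text
[252.44024979 221.8597693 ] [249.63951863 395.08755091] [0.55065635 0.25012242 0.17935373]
```

View pics/w2.png

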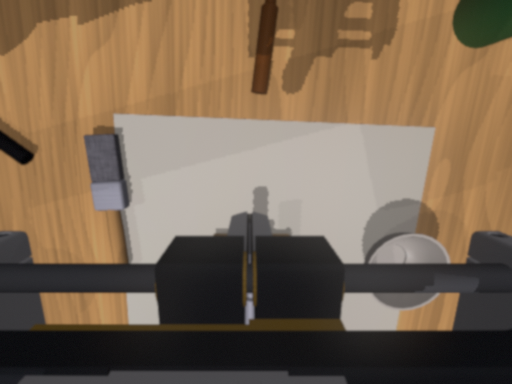

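The wrist view looks away from the stand: the fingers are shut at (252,215) and hide the rod tail, and bowl and brush are undisturbed. I'll descend behind the tail.

Emit:
{"fn": "arm_command", "kwargs": {"series": [[0,0,0.3,3,0,0,0],[0,0,0,3,0,0,0],[0,0,0,3,0,0,0],[0,0,0,2.5,0,0,0],[0,0,0,1.5,0,0,0],[0,0,0,0.5,0,0,0],[0,0,0,0,0,0,0],[0,0,0,0,0,0,0]]}}

```text
time: 11.25
tool_pos: [0.5551, 0.251, 0.0472]
ee_rot: [3.139, -0.001, 1.61]
wrist_force: [-0.0, 1.3, 0.1]
width: 0.0003
```

Run:
```python
from h import *
im=eyes.snapshot("side"); print(sensors.get_obs()["tool_pos"])
cv2.imwrite("pics/s2.png",cv2.resize(im[150:300,230:390],None,fx=4,fy=4,interpolation=cv2.INTER_CUBIC))
```

```text
[0.55520531 0.25123643 0.04743272]
```

View pics/s2.png

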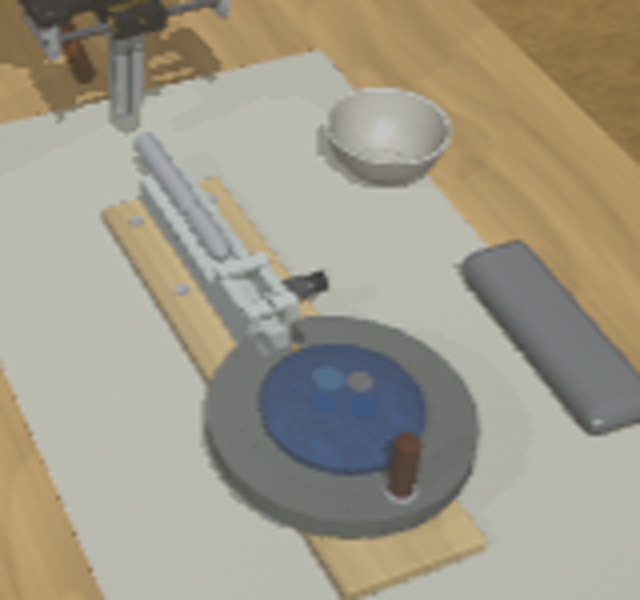

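The side view shows the shut fingers behind the rod tail and in line with it, with the handle at the far end and the notch towards the clamp. I'll lower slightly and push gently.

Emit:
{"fn": "arm_command", "kwargs": {"series": [[0,0,-0.15,0.3,0,0,0],[0,-1,0,0,0,0,0],[0,-1,0,0,0,0,0],[0,-0.5,0,0,0,0,0],[0,-0.5,0,0,0,0,0],[0,-0.5,0,0,0,0,0],[0,-0.5,0,0,0,0,0],[0,-0.5,0,0,0,0,0],[0,-0.5,0,0,0,0,0],[0,-0.5,0,0,0,0,0],[0,0,0,0,0,0,0]]}}

```text
time: 12.4
tool_pos: [0.5547, 0.195, 0.0425]
ee_rot: [3.142, 0.001, 1.61]
wrist_force: [-0.3, 0.1, 0.6]
width: 0.0001
```

Emit:
{"fn": "arm_command", "kwargs": {"series": [[0,-0.5,0,-0.15,0,0,0],[0,-0.5,0,0,0,0,0],[0,-0.5,0,0,0,0,0],[0,-0.5,0,0,0,0,0],[0,-0.5,0,0,0,0,0],[0,-0.5,0,0,0,0,0],[0,-0.5,0,0,0,0,0]]}}

```text
time: 13.1
tool_pos: [0.556, 0.1606, 0.0439]
ee_rot: [-3.142, -0.0, 1.611]
wrist_force: [-0.3, 1.6, -0.8]
width: 0.0005
```

Emit:
{"fn": "arm_command", "kwargs": {"series": [[0,-0.4,0,0,0,0,0],[0,-0.4,0,0,0,0,0],[0,-0.4,0,0,0,0,0],[0,-0.4,0,0,0,0,0],[0,-0.4,0,0,0,0,0]]}}

```text
time: 13.6
tool_pos: [0.5566, 0.1458, 0.0444]
ee_rot: [3.141, -0.009, 1.612]
wrist_force: [-0.8, 8.8, -0.7]
width: 0.0006
```

Emit:
{"fn": "arm_command", "kwargs": {"series": [[0,-0.4,0,0,0,0,0],[0,-0.4,0,0,0,0,0],[0,-0.4,0,0,0,0,0],[0,-0.4,0,0,0,0,0],[0,0,0,0,0,0,0]]}}

```text
time: 14.1
tool_pos: [0.5569, 0.1268, 0.044]
ee_rot: [-3.141, -0.004, 1.611]
wrist_force: [-1.5, 5.3, 0.6]
width: 0.0005
```

Emit:
{"fn": "arm_command", "kwargs": {"series": [[0,-0.3,0,0,0,0,0],[0,-0.3,0,0,0,0,0],[0,-0.3,0,0,0,0,0],[0,-0.3,0,0,0,0,0],[0,0,0,0,0,0,0]]}}

```text
time: 14.6
tool_pos: [0.5571, 0.1155, 0.044]
ee_rot: [-3.14, -0.005, 1.612]
wrist_force: [-1.7, 6.3, 0.6]
width: 0.0006
```

Emit:
{"fn": "arm_command", "kwargs": {"series": [[0,-0.2,0,0,0,0,0],[0,-0.2,0,0,0,0,0],[0,0,0,0,0,0,0]]}}

```text
time: 14.9
tool_pos: [0.5572, 0.1119, 0.044]
ee_rot: [-3.14, -0.006, 1.612]
wrist_force: [-1.4, 7.6, -0.8]
width: 0.0004
```

Emit:
{"fn": "arm_command", "kwargs": {"series": [[0,-0.2,0,0,0,0,0],[0,-0.2,0,0,0,0,0],[0,0,0,0,0,0,0]]}}

```text
time: 15.2
tool_pos: [0.5575, 0.1071, 0.044]
ee_rot: [-3.14, -0.004, 1.612]
wrist_force: [-1.3, 4.2, 0.4]
width: 0.0003
```

Emit:
{"fn": "arm_command", "kwargs": {"series": [[0,-0.2,0,0,0,0,0],[0,-0.1,0,0,0,0,0],[0,0,0,0,0,0,0]]}}

```text
time: 15.5
tool_pos: [0.5582, 0.1035, 0.044]
ee_rot: [-3.141, -0.003, 1.611]
wrist_force: [-0.5, 6.2, 0.2]
width: 0.0001
```

Emit:
{"fn": "arm_command", "kwargs": {"series": [[0,-0.2,0,0,0,0,0],[0,0,0,0,0,0,0]]}}

```text
time: 15.7
tool_pos: [0.5582, 0.1034, 0.0441]
ee_rot: [3.142, -0.007, 1.611]
wrist_force: [-0.3, 10.2, -0.1]
width: 0.0004
```

Emit:
{"fn": "arm_command", "kwargs": {"series": [[0,-0.2,0,0,0,0,0],[0,0,0,0,0,0,0]]}}

```text
time: 15.9
tool_pos: [0.5582, 0.1033, 0.0441]
ee_rot: [3.141, -0.011, 1.612]
wrist_force: [-0.9, 14.4, -1.0]
width: 0.0007
```

Emit:
{"fn": "arm_command", "kwargs": {"series": [[0,-0.3,0,0,0,0,0],[0,-0.3,0,0,0,0,0],[0,0,0,0,0,0,0]]}}

```text
time: 16.2
tool_pos: [0.5583, 0.1029, 0.0443]
ee_rot: [3.141, -0.022, 1.613]
wrist_force: [0.0, 26.9, -0.2]
width: 0.0005
```

It stopped hard at TCP y 0.103, where 0.104 was expected, and force rose to 27 N without movement. I'll back off, rise and look over the clamp.

Emit:
{"fn": "arm_command", "kwargs": {"series": [[0,1.5,0,0,0,0,0],[0,2.5,0,0,0,0,0],[0,0,0,-3,0,0,0],[0,0,0,-4,0,0,0],[0,0,0,-4,0,0,0],[0,0,0,-4,0,0,0],[0,-4,0,0,0,0,0],[0,-4,0,0,0,0,0],[0,-4,0,0,0,0,0],[0,-4,0,0,0,0,0],[0,-4,0,0,0,0,0],[0,-2,0,0,0,0,0],[0,0,0,0,0,0,0],[0,0,0,0,0,0,0]]}}

```text
time: 17.6
tool_pos: [0.5658, -0.0884, 0.1939]
ee_rot: [-3.141, 0.0, 1.609]
wrist_force: [0.5, -0.2, -1.0]
width: 0.0006
```

Run:
```python
from h import *
c=eyes.get_calibration("wrist"); im=eyes.snapshot("wrist"); print(sensors.get_obs()["tool_pos"],sensors.get_obs()["wrist_force"])
cv2.imwrite("pics/w3.png",cv2.convertScaleAbs(cv2.resize(im,(800,600),interpolation=cv2.INTER_CUBIC),alpha=1.3))
np.save("w3cal.npy",c,allow_pickle=True)
for p in [(.5575,.0955,.045),(.561,-.0055,.045),(.5632,-.0645,.045),(.5587,.0535,.045)]: print(p,w2p(c,p)*800/512)
```

```text
[ 0.56584066 -0.08760042  0.19404777] [-0.22030579  0.32431428  0.62185012]
(0.5575, 0.0955, 0.045) [389.41462664  29.62071292]
(0.561, -0.0055, 0.045) [388.8829973  178.69662326]
(0.5632, -0.0645, 0.045) [388.80302438 256.31588498]
(0.5587, 0.0535, 0.045) [388.83269679  94.28120365]
```

View pics/w3.png

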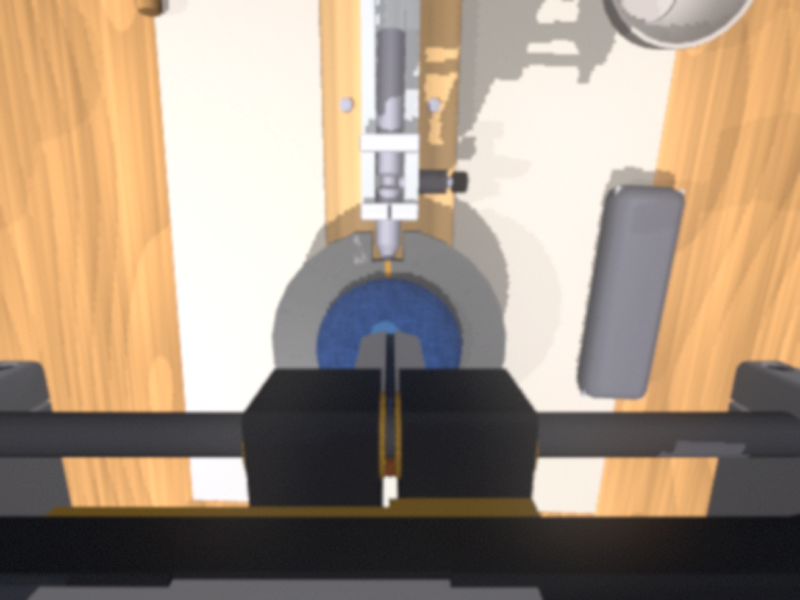

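The wrist view shows the rod tail at (390,28) against a predicted 389,30. The tip is at (388,256), on the seat prediction, and the groove at about (388,185) lies beside the plunger at (440,181). One zoom to check the plunger.

Run:
```python
import cv2
im=cv2.imread("pics/w3.png")[110:290,320:490]
cv2.imwrite("pics/w3c.png",cv2.resize(im,None,fx=3.2,fy=3.2,interpolation=cv2.INTER_CUBIC))
```

```text
(no output)
```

View pics/w3c.png

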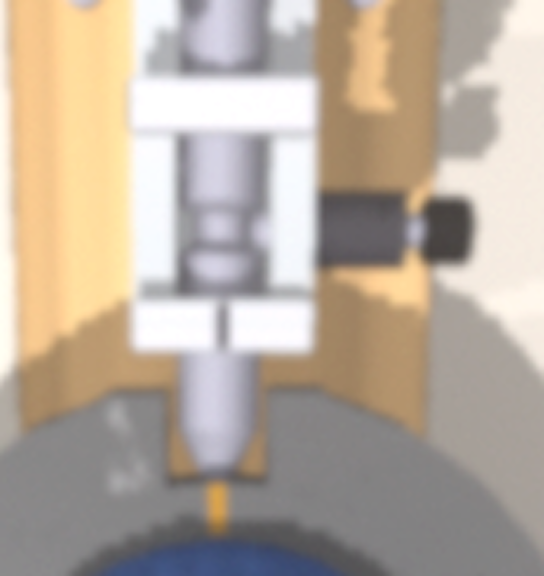

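The plunger tip at (262,230) sits in the groove (rows 212–245), and the nose is at the bottom of the notch with the brass strip straight ahead. The robot is clear, so I'll hand in.

```bash
python3 -c "
from bench import sensors, job
o=sensors.get_obs();print(o['time'],o['tool_pos'],o['wrist_force']);print(job.close_job())"
```

```text
17.65 [ 0.56584066 -0.08760042  0.19404777] [-0.22030579  0.32431428  0.62185012]
the job is handed in; nothing more can be done
None
```

The job is done and handed in at 17.65 s of the 72 s allowed. I turned the wheel about 83° counter-clockwise by its handle until the notch faced the rod. After letting go, I pushed the rod home with the shut fingers.

- **Pushing:** it took about 9 N as the nose reached the plunger and 4–8 N while riding. It then stopped hard within 1 mm of the expected place, and 27 N moved it no further.
- **Last picture:** the rod's tail and tip are within a millimetre or two of the fully home positions. The plunger tip sits in the groove, and the nose is at the notch bottom with the brass strip in line.
- **Bystanders:** the bowl and pencil case were in view at the end, and I saw no sign that they had moved. The brush was out of that view; I last saw it undisturbed before the push, and the arm did not go near it afterwards.
- **Robot:** it was clear of everything, with the fingers about 12 cm above the lid and no force at the wrist.

No check failed. The only disagreement was a few millimetres between the top and wrist cameras on the wheel's position. I did not measure the plunger's travel, only saw it in the groove.

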